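# Cycle the ejector, then hold the block ready over the nest

## Robot

A 7-joint arm with a two-finger parallel gripper is mounted at the origin on a cart in front of the work surface, level with it; the furniture and walls round the work are solid. World frame = base frame: x ahead of the robot, y to its left, z up, the work surface at z = 0. Lengths are in m, angles in rad, forces in N, time in s.
With the tool pointing down it reaches from about 0.35 to 0.9 m from the base axis. Payload 7.2 kg.
Tool frame: the origin (TCP) lies at the centre of the arm's flange, where the gripper is bolted on; the fingertips stand r.finger_overhang ahead of it and the grasp point (between the pads) lies 155 mm ahead of it (r.finger_overhang is the distance from the TCP to the fingertips, in m); z points along the fingers, y is the line along which they close (so a half turn about z gives the same grasp; the last joint's range is limited). The gripper opens to 85 mm and grips with 20 to 120 N. Pads are 22 mm wide; open, the fingers measure 114 mm over their backs; the gripper's body (76 mm by 85 mm) begins 54 mm behind the grasp point. The pads swing forward as they close: fully open they stand 13 mm farther back than shut.
Start: joints at [1.215, 0.411, -0.013, 1.596, 0.006, 1.134, -0.082], TCP at [0.177, -0.599, 0.405] pointing down, gripper open.
Joint ranges: [-2.95, 2.95], [-0.29, 1.99], [-1.47, 1.44], [0.14, 2.54], [-1.03, 4.17], [0.13, 1.85], [-2.86, 2.86]. Speed limits (rad/s): [2.39, 2.39, 3.01, 3.01, 3.14, 3.14, 3.14].

## Interface

Orientations are given as a rotation vector (axis times angle).
In Python, from station import r gives the robot as it stands.
- The arm moves only by the tool arm_command, never from a script. Its argument "moves" is a list of rows, each a list of 3 entries, a list of its own where there are three numbers: the shift along the tool's x, y, z in m, then the turn, a rotation vector about the tool's x, y, z in rad, then the gripper command: -1 is shut, 1 is fully open, values between are in proportion. A call has 1 to 8 rows; each row shifts and turns the commanded pose from where the row before left it, along the tool's axes as they then stand; what a row does not reach is not made up. A row lasts 1/8 s, in which the tool goes at most 62.5 mm and 10.7 degrees, less where a joint would pass 70% of its speed; a pose out of reach is approached as far as the arm can. A call is refused whole if a number of a shift passes 0.0625 or a number of a turn 0.188, either way. A call with a gripper value outside its range is refused whole. The fingers move at their own pace and stop on an object; the grip force is fixed at half the most. Time passes only in rows, so rows that do not move let the fingers close. It gives the time, the measured TCP pose, the force, the opening and the grip force at its end, in the units of the state.
- r.get_obs(): the state, without advancing time (a new reading comes with each control period).
- r.snapshot(name): name is "scene" or "side" or "wrist"; returns a dict with "image" (400x640x3 uint8, red, green, blue), "vertical_fov" (degrees; the focal length in pixels is half the picture's height over the tangent of half this angle, whatever the lens; pixels are square), "cx", "cy" (the principal point, pixels), "eye" and "orientation" of the camera in the world. Camera axes: x right, y up, looking along -z (the intrinsics and any distortion apply to the point x, -y, -z); pixel columns grow to the right and rows downward; lengths in m; the calibration is good to about 2 mm. A picture is of the moment at which its call begins. There is no depth.
- r.sign_off(): hands the job in; it is judged then, once.
The state is a dict: "t": time; "q": joint angles; "dq": joint speeds; "joint_efforts": joint torques, N m; "tool_pos": TCP position; "ee_rot": TCP orientation; "wrist_force": force on the tool from outside, world axes, zero at the start; "moment": the same for the moment, N m; "gripper_width": finger opening in m; "grip_force": force on a finger pad.
Only numpy, scipy, OpenCV 4.12 (cv2) and the standard library are available. Lean on these libraries where they do the work, as an engineer would, in place of code of your own. Each camera call takes 0.05 s, during which the arm holds its last target. There are 200 camera calls.

## Task

Get the loading jig ready: push its red-barred ejector lever all the way down to its stop and let it spring back up. Then pick up the small wooden block lying on the bench, carry it over the board with the two cups, and stop with it hovering just above the jig's blue nest, upright, centred on the pocket and turned so that it would drop straight in, about a centimetre clear of the rim and touching nothing but your fingers. Finish while still holding it there, lever up, with everything else on the bench left where it stood.

Things in the scene. Friction and masses are not known exactly. Their poses are not given: they have to be found in the camera images.
- block: small brown wooden block, 28 (x) x 45 (y) x 28 (z) mm, about 30 g, lying loose on the bench; origin at the centre of its underside, y along its 45 mm length. It lies on one side of the board and the jig stands on the other; which side is which varies.
- jig: jig bolted to the bench: aluminium plate 164 (x) x 124 (y) x 12 mm, on it towards +x a blue nest, towards -x two grey cheeks (58 mm high) with the ejector lever. Origin: centre of the plate's underside; -x is the lever side, y runs along the lever's cross bar and the pocket's long side. -x faces the robot within 0.35 rad.
- nest_mouth (a point): centre of the nest pocket's mouth, level with its rim, 36 mm above the bench, 35 mm to +x of the jig's origin; axes as the jig's. Pocket 34 (x) x 51 (y) mm, 18 mm deep, walls 10 mm thick; the block, its 45 mm length along the jig's y, has 3 mm to spare on each side. A brass pin in its floor rises 10 mm with the lever.
- lever_bar (a point): centre of the red cross bar at the end of the ejector lever: a round bar 18 mm in diameter and 70 mm long along the jig's y axis. The point moves with the lever; with the lever up it is 113 mm above the bench and 148 mm to -x of the jig's origin.
- lever (a joint): ejector lever angle in rad: 0 = up, at rest (bar 35 degrees above its axis, on the jig's -x side), 0.8 = down at its stop (bar centre 30 mm above the bench, 166 mm to -x of the jig's origin). Axis along the jig's y, 58 mm to -x of the jig's origin, 50 mm above the bench; the bar is 110 mm from it. Sprung: pressing the bar takes 2 N at the top, 7 N at the stop; it returns by itself.
- work_board: pale wooden board 95 (x) x 360 (y) x 37 mm, loose, lying with its long side pointing away from the robot, between block and jig; origin at the centre of its underside
- mix_cup_a: grey-green mixing cup standing on the far half of the board, 80 mm wide, 112 mm high, its rim 149 mm above the bench; origin at the centre of its underside
- mix_cup_b: grey mixing cup standing on the near half of the board, 83 mm wide, 98 mm high, its rim 135 mm above the bench; origin at the centre of its underside
- mallet: wooden mallet lying at the right, 115 x 292 x 64 mm; a bystander
- awl: awl with a red-brown handle lying at the left edge, 132 x 27 x 27 mm; a bystander
- filler_tin: open tin of filler with a green and black label, 79 mm wide and 66 mm high, at the back; a bystander
Mind the look-alikes: they are no part of the job. Several things look just like the block: the one meant starts nearest to the robot's base.

How it is judged:
By the outcome, as a careful person would: the job done as asked, in the order asked, and still so for the second after the job is handed in, while the arm keeps its last pose, push and grip.
It also fails if it takes over 64 s, if anything falls off the work surface, if the arm or the gripper's body presses on something with over 40 N, if the wrist force passes 120 N, or if a joint passes its speed limit or range.

## Working session

There is one attempt and no reset: what is moved stays moved. The work goes in short steps, Python scripts to look and compute and a tool call to move; the robot and the scene stay as the last step left them, time stands still between calls to the robot, and variables do not carry over. Pictures are saved under pics/ and viewed, at most 10 in all, crops included, and the job is handed in when it is done.

Besides the shell and the picture viewer there is one more tool, called after "Call:" by a JSON object that holds its "method" and its "body". arm_command: Moves the arm, as the interface text tells. Its arguments: {"type":"object","properties":{"moves":{"type":"array"}},"required":["moves"]}

```bash
ls; mkdir -p pics; python3 - <<'E'
from station import r
import cv2
o=r.get_obs();print({k:o[k] for k in('t','tool_pos','ee_rot','gripper_width','wrist_force')},r.finger_overhang)
for n in('scene','side','wrist'):
    s=r.snapshot(n);cv2.imwrite(f'pics/{n}0.png',s['image'][:,:,::-1]);print(n,{k:v for k,v in s.items() if k!='image'})
E
```

```text
pics
{'t': 0.0, 'tool_pos': array([ 0.17732256, -0.59909352,  0.40384765]), 'ee_rot': array([-3.10755556e+00, -4.50294039e-01,  5.37881447e-04]), 'gripper_width': 0.0859352649143831, 'wrist_force': array([-0.81352656,  0.60948235, -0.25623034])} 0.1734
scene {'vertical_fov': 54.5947889780565, 'cx': 320.27907555382177, 'cy': 193.63798101432613, 'eye': array([0.02942728, 0.77753364, 0.68118704]), 'orientation': array([ 0.39861495, -1.3041243 , -2.27033834])}
side {'vertical_fov': 51.52875397465035, 'cx': 314.6206014312622, 'cy': 199.58749740259236, 'eye': array([0.62409624, 1.03184477, 1.08289899]), 'orientation': array([0.04371802, 1.23630866, 2.84481018])}
wrist {'vertical_fov': 69.00924198550933, 'cx': 321.3098719065571, 'cy': 203.60976519533187, 'eye': array([ 0.24685   , -0.5796919 ,  0.37248723]), 'orientation': array([-0.24613322,  0.18296983, -1.27303306])}
```

View pics/scene0.png

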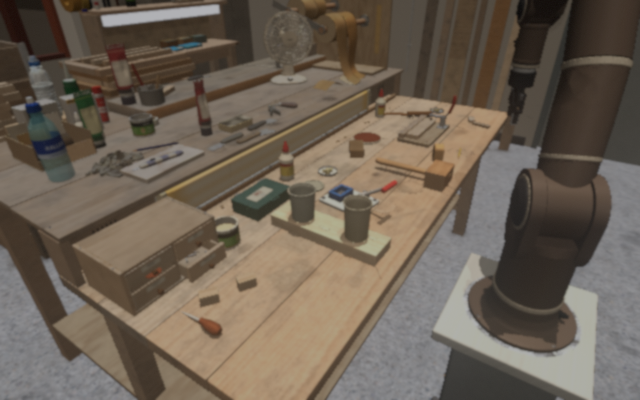

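View pics/side0.png

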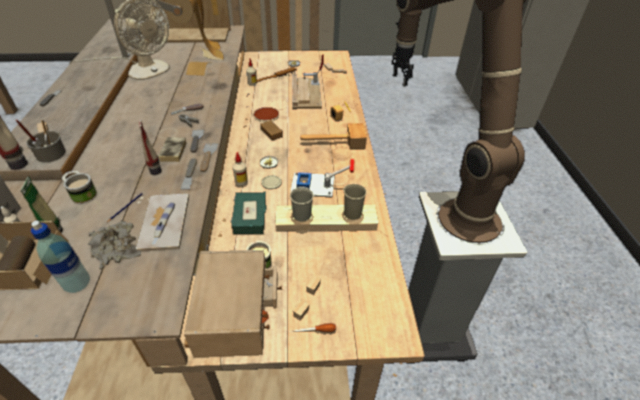

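View pics/wrist0.png

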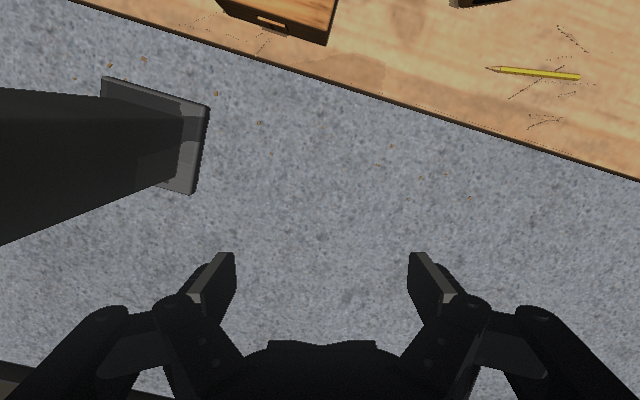

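The scene view shows the board with its cups at about (330,232), the jig at about (345,195) with the red bar at (389,187), and two candidate blocks at (208,298) and (246,283). In the side view the blocks are at (301,312) and (313,286), the jig is at (315,184), and the red bar is at (352,166). The wrist view shows only floor and the bench edge.

```bash
cat > h.py <<'E'
import numpy as np, cv2
from scipy.spatial.transform import Rotation as R
from station import r
def ray(s,p):
    f=200/np.tan(np.radians(s['vertical_fov'])/2)
    p=np.atleast_2d(np.asarray(p,float))
    d=np.c_[(p[:,0]-s['cx'])/f,-(p[:,1]-s['cy'])/f,-np.ones(len(p))]
    return R.from_rotvec(s['orientation']).apply(d)
def onz(s,p,z):
    d=ray(s,p);return s['eye']+d*((z-s['eye'][2])/d[:,2])[:,None]
def tri(s1,p1,s2,p2):
    A=np.zeros((3,3));b=np.zeros(3);L=[]
    for s,p in((s1,p1),(s2,p2)):
        d=ray(s,p)[0];d/=np.linalg.norm(d);M=np.eye(3)-np.outer(d,d);A+=M;b+=M@s['eye'];L.append((M,s['eye']))
    x=np.linalg.solve(A,b);return x,[np.linalg.norm(M@(x-e)) for M,e in L]
def proj(s,X):
    f=200/np.tan(np.radians(s['vertical_fov'])/2)
    c=R.from_rotvec(s['orientation']).inv().apply(np.atleast_2d(X)-s['eye'])
    return np.c_[s['cx']-f*c[:,0]/c[:,2],s['cy']+f*c[:,1]/c[:,2]]
E
python3 - <<'E'
from h import *
np.set_printoptions(precision=4,suppress=True)
S={n:r.snapshot(n) for n in('scene','side')}
for n,pts in(('scene',[(208,298),(246,283),(438,152)]),('side',[(301,312),(313,286),(337,112)])):print(onz(S[n],pts,.014))
for n,box in(('scene',(375,175,405,200)),('side',(335,155,360,180))):
    h=cv2.cvtColor(S[n]['image'],cv2.COLOR_RGB2HSV);x0,y0,x1,y1=box
    m=np.zeros((400,640),np.uint8);w=h[y0:y1,x0:x1]
    m[y0:y1,x0:x1]=((w[...,0]<8)|(w[...,0]>172))&(w[...,1]>150)&(w[...,2]>90)
    p=np.argwhere(m)[:,::-1];print(n,len(p),p.mean(0),p.min(0),p.max(0));S[n+'c']=p.mean(0)
print(tri(S['scene'],S['scenec'],S['side'],S['sidec']))
for n,box in(('scene',(270,170,420,260)),('side',(260,150,400,240)),('side',(270,260,370,340)),('scene',(180,260,290,340))):
    x0,y0,x1,y1=box;c=S[n]['image'][y0:y1,x0:x1,::-1]
    S.setdefault('t',[]).append(cv2.resize(c,(400,270),interpolation=cv2.INTER_CUBIC))
t=S['t'];cv2.imwrite('pics/crops.png',np.vstack([np.hstack(t[:2]),np.hstack(t[2:])]))
E
```

```text
[[ 0.6194  0.3668  0.014 ]
 [ 0.5783  0.281   0.014 ]
 [ 0.4347 -0.7376  0.014 ]]
[[ 0.6217  0.3683  0.014 ]
 [ 0.5825  0.2786  0.014 ]
 [ 0.4197 -0.7362  0.014 ]]
scene 50 [389.  185.8] [383 181] [395 190]
side 48 [351.5 165. ] [350 159] [353 171]
(array([ 0.4175, -0.1893,  0.1149]), [np.float64(0.0005496529488581094), np.float64(0.0005496529488580157)])
```

View pics/crops.png

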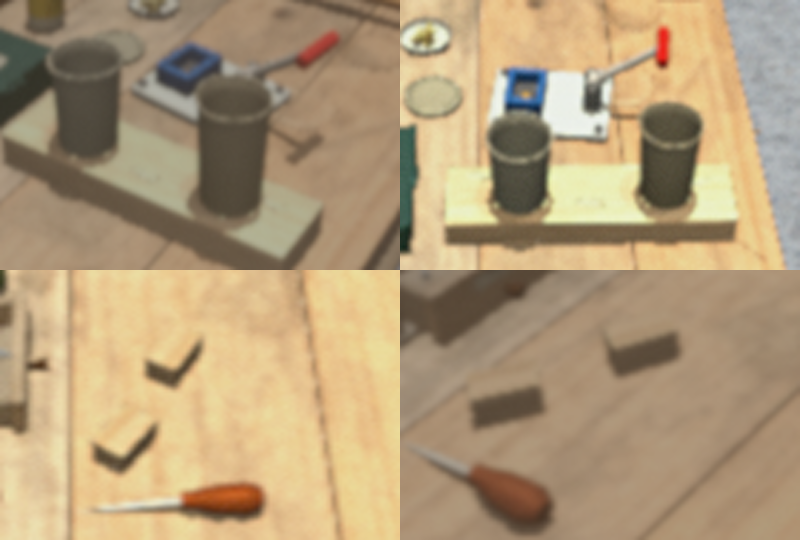

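The crops confirm it. The block nearest the base is the upper one in the side view (about (0.58, 0.28)), and the red bar triangulates to z = 0.115, which matches the given 0.113. Next I'll measure the nest, the plate yaw, the block outline and the cups.

```bash
python3 - <<'E'
from h import *
np.set_printoptions(precision=4,suppress=True)
S={n:r.snapshot(n) for n in('scene','side')}
bar=np.array([.4175,-.1893])
for n,box in(('scene',(325,180,360,206)),('side',(285,165,322,195))):
    h=cv2.cvtColor(S[n]['image'],cv2.COLOR_RGB2HSV);x0,y0,x1,y1=box
    m=np.zeros((400,640),np.uint8);w=h[y0:y1,x0:x1]
    m[y0:y1,x0:x1]=(w[...,0]>95)&(w[...,0]<130)&(w[...,1]>110)
    c=max(cv2.findContours(m,cv2.RETR_EXTERNAL,cv2.CHAIN_APPROX_NONE)[0],key=cv2.contourArea)
    print(n,cv2.boundingRect(c)); H=cv2.convexHull(c).reshape(-1,2)
    g=onz(S[n],H,.036)[:,:2];q=cv2.minAreaRect((g*1000).astype(np.float32));print(q)
    v=np.array(q[0])/1000-bar;print(np.hypot(*v),np.arctan2(v[1],v[0]))
# bar ends in both views
for n,box in(('scene',(375,175,405,200)),('side',(335,155,360,180))):
    h=cv2.cvtColor(S[n]['image'],cv2.COLOR_RGB2HSV);x0,y0,x1,y1=box;w=h[y0:y1,x0:x1]
    m=((w[...,0]<8)|(w[...,0]>172))&(w[...,1]>150)&(w[...,2]>90)
    p=(np.argwhere(m)[:,::-1]+[x0,y0]).astype(float);c=p.mean(0);u=np.linalg.svd(p-c)[2][0];t=(p-c)@u
    e=onz(S[n],[c+u*t.min(),c+u*t.max()],.114);print(n,'bar',e,np.linalg.norm(e[1]-e[0]))
# cups rim centres approx
print('cup a',onz(S['scene'],[[301,188]],.149),onz(S['side'],[[302,191]],.149))
print('cup b',onz(S['scene'],[[357,200]],.135),onz(S['side'],[[354,188]],.135))
E
```

```text
Traceback (most recent call last):
ValueError: max() iterable argument is empty
```

```bash
python3 - <<'E'
from h import *
np.set_printoptions(precision=4,suppress=True)
S={n:r.snapshot(n) for n in('scene','side')}
bar=np.array([.4175,-.1893])
for n,box in(('scene',(325,180,360,206)),('side',(285,165,322,195))):
    x0,y0,x1,y1=box;w=S[n]['image'][y0:y1,x0:x1].astype(int)
    m=np.zeros((400,640),np.uint8)
    m[y0:y1,x0:x1]=(w[...,2]>w[...,0]+22)
    c=max(cv2.findContours(m,cv2.RETR_EXTERNAL,cv2.CHAIN_APPROX_NONE)[0],key=cv2.contourArea)
    print(n,cv2.boundingRect(c)); H=cv2.convexHull(c).reshape(-1,2)
    g=onz(S[n],H,.036)[:,:2];q=cv2.minAreaRect((g*1000).astype(np.float32));print(q)
    v=np.array(q[0])/1000-bar;print(np.hypot(*v),np.arctan2(v[1],v[0]))
for n,box in(('scene',(375,175,405,200)),('side',(335,155,360,180))):
    h=cv2.cvtColor(S[n]['image'],cv2.COLOR_RGB2HSV);x0,y0,x1,y1=box;w=h[y0:y1,x0:x1]
    m=((w[...,0]<8)|(w[...,0]>172))&(w[...,1]>150)&(w[...,2]>90)
    p=(np.argwhere(m)[:,::-1]+[x0,y0]).astype(float);c=p.mean(0);u=np.linalg.svd(p-c)[2][0];t=(p-c)@u
    e=onz(S[n],[c+u*t.min(),c+u*t.max()],.114);print(n,'bar',e,np.linalg.norm(e[1]-e[0]))
print('cup a',onz(S['scene'],[[301,188]],.149),onz(S['side'],[[302,191]],.149))
print('cup b',onz(S['scene'],[[357,200]],.135),onz(S['side'],[[354,188]],.135))
E
```

```text
scene (330, 185, 22, 12)
((596.5032958984375, -206.878662109375), (69.66206359863281, 53.33244323730469), 83.74725341796875)
0.17986436363009536 -0.09788913781457721
side (296, 173, 16, 14)
((598.3699951171875, -206.96566772460938), (79.45289611816406, 56.16975402832031), 83.86034393310547)
0.1817306549535541 -0.0973617155048703
scene bar [[ 0.4129 -0.2222  0.114 ]
 [ 0.4229 -0.1573  0.114 ]] 0.06557722415587001
side bar [[ 0.4129 -0.2281  0.114 ]
 [ 0.4211 -0.1555  0.114 ]] 0.07308843378042644
cup a [[0.5977 0.0127 0.149 ]] [[ 0.6078 -0.0119  0.149 ]]
cup b [[ 0.444 -0.034  0.135]] [[ 0.4273 -0.0366  0.135 ]]
```

Call:
{"method": "arm_command", "body": {"moves": [[[0, 0, 0], [0, 0, 0.131], -1], [[0, 0, 0], [0, 0, 0.131], -1], [[0, 0, 0], [0, 0, 0.131], -1], [[0.0245, -0.054, 0], [0, 0, 0], -1], [[0.0245, -0.054, 0], [0, 0, 0], -1], [[0.0245, -0.054, 0], [0, 0, 0], -1], [[0.0245, -0.054, 0], [0, 0, 0], -1], [[0.0245, -0.054, 0], [0, 0, 0], -1]]}}

```text
t: 1.45
tool_pos: [0.3283, -0.3419, 0.405]
ee_rot: [3.137, -0.165, 0.001]
wrist_force: [1.3, -1.0, -0.9]
gripper_width: -0.0001
grip_force: 0.0
```

Call:
{"method": "arm_command", "body": {"moves": [[[0.0245, -0.054, 0.02], [0, 0, 0], -1], [[0.0245, -0.054, 0.02], [0, 0, 0], -1], [[0.0245, -0.054, 0.02], [0, 0, 0], -1], [[0, 0, 0], [0, 0, 0], -1], [[0, 0, 0], [0, 0, 0], -1]]}}

```text
t: 2.08
tool_pos: [0.4175, -0.1908, 0.3449]
ee_rot: [3.137, -0.164, -0.0]
wrist_force: [-0.1, 0.1, -0.0]
gripper_width: 0.0006
grip_force: 0.0
```

```bash
cat >> h.py <<'E'
def st():
    o=r.get_obs();M=R.from_rotvec(o['ee_rot']).as_matrix()
    print('t',round(o['t'],2),'pos',np.round(o['tool_pos'],4),'yaw',round(np.arctan2(M[1,0],M[0,0]),4),'tilt',np.round(M[:2,2],4),'w',round(o['gripper_width'],4),'F',np.round(o['wrist_force'],1),'g',np.round(o['grip_force'],1));return o,M
def to(P):
    o,M=st();print('toolshift',np.round(M.T@(np.array(P)-o['tool_pos']),4))
E
python3 - <<'E'
from h import *
to([.4175,-.1893,.33])
s=r.snapshot('wrist');cv2.imwrite('pics/w1.png',s['image'][:,:,::-1]);print(s['eye'],s['orientation'])
E
```

```text
t 2.08 pos [ 0.4175 -0.1908  0.3449] yaw -0.1047 tilt [-0.0002 -0.0004] w 0.0006 F [-0.1  0.1 -0. ] g 0.0
toolshift [-0.0001 -0.0015  0.0149]
[ 0.48958143 -0.19929392  0.31341434] [-0.21704265  0.23745134 -1.66244613]
```

View pics/w1.png

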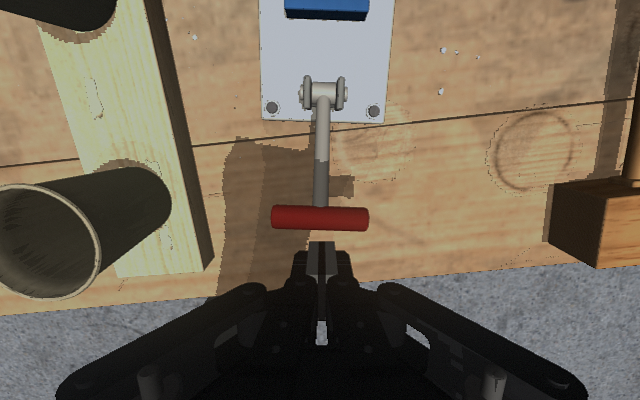

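The wrist view is sharp. The bar is at (320,218), the plate's front edge runs from (262,121) to (386,124), and the closed fingertips are just under the bar at (321,245). I'll refine the bar position and yaw from this view.

```bash
python3 - <<'E'
from h import *
np.set_printoptions(precision=4,suppress=True)
s=r.snapshot('wrist')
im=s['image'].astype(int)
h=cv2.cvtColor(s['image'],cv2.COLOR_RGB2HSV)
m=(((h[...,0]<8)|(h[...,0]>172))&(h[...,1]>150)&(h[...,2]>60)).astype(np.uint8)
m[:190]=0;m[240:]=0
c=max(cv2.findContours(m,cv2.RETR_EXTERNAL,cv2.CHAIN_APPROX_NONE)[0],key=cv2.contourArea)
q=cv2.minAreaRect(c);print(q,onz(s,[q[0]],.113))
a=np.radians(q[2]);e=onz(s,[np.array(q[0])-30*np.array([1,0]),np.array(q[0])+30*np.array([1,0])],.113)
M=cv2.moments(c);th=.5*np.arctan2(2*M['mu11'],M['mu20']-M['mu02']);u=np.array([np.cos(th),np.sin(th)])
g=onz(s,[np.array(q[0])-40*u,np.array(q[0])+40*u],.113);d=g[0]-g[1];print('bar yaw',np.arctan2(d[1],d[0])-np.pi/2)
# plate: bright low saturation
w=((h[...,1]<40)&(h[...,2]>150)).astype(np.uint8);w[125:]=0;w[:,:240]=0;w[:,420:]=0
E=[]
L=[];Rr=[]
for y in range(25,95,5):
    x=np.where(w[y])[0];L.append((x.min(),y));Rr.append((x.max(),y))
for P in(L,Rr):
    g=onz(s,P,.012);d=g[0]-g[-1];print('edge yaw',np.arctan2(d[1],d[0]),g[[0,-1]])
F=[(x,np.where(w[:,x])[0].max()) for x in list(range(282,300,4))+list(range(345,362,4))]
g=onz(s,F,.012);k=np.polyfit(g[:,1],g[:,0],1);print('front yaw',-np.arctan(k[0]),g[[0,-1]])
E
```

```text
((318.45220947265625, 217.41131591796875), (97.2446060180664, 24.09246826171875), 1.4320961236953735) [[ 0.4206 -0.1912  0.113 ]]
bar yaw -0.1430581102724786
edge yaw -0.13199175788582743 [[ 0.5769 -0.1518  0.012 ]
 [ 0.5217 -0.1445  0.012 ]]
edge yaw -0.12631862341305602 [[ 0.5642 -0.272   0.012 ]
 [ 0.5089 -0.265   0.012 ]]
front yaw -0.13519048393394634 [[ 0.4927 -0.1618  0.012 ]
 [ 0.4825 -0.2399  0.012 ]]
```

Call:
{"method": "arm_command", "body": {"moves": [[[0.003, 0, 0.02], [0, 0, 0.025], -1], [[0, 0, 0.025], [0, 0, 0], -1], [[0, 0, 0.005], [0, 0, 0], -1], [[-0.006, 0, 0.01], [0, 0, 0], -1], [[-0.005, 0, 0.01], [0, 0, 0], -1], [[-0.004, 0, 0.01], [0, 0, 0], -1], [[-0.003, 0, 0.01], [0, 0, 0], -1], [[-0.002, 0, 0.01], [0, 0, 0], -1]]}}

```text
t: 3.18
tool_pos: [0.3999, -0.189, 0.2453]
ee_rot: [3.134, -0.207, -0.001]
wrist_force: [-4.3, 0.1, 6.4]
gripper_width: 0.0003
grip_force: 2.8
```

Call:
{"method": "arm_command", "body": {"moves": [[[0, 0, 0.01], [0, 0, 0], -1], [[0, 0, 0.01], [0, 0, 0], -1], [[0.001, 0, 0.01], [0, 0, 0], -1], [[0, 0, 0], [0, 0, 0], -1]]}}

```text
t: 3.68
tool_pos: [0.4011, -0.1891, 0.215]
ee_rot: [3.134, -0.207, -0.002]
wrist_force: [-4.3, -0.8, 5.7]
gripper_width: 0.0001
grip_force: 2.9
```

Call:
{"method": "arm_command", "body": {"moves": [[[0, 0, 0.003], [0, 0, 0], -1], [[0, 0, 0.002], [0, 0, 0], -1], [[0, 0, 0], [0, 0, 0], -1]]}}

```text
t: 4.05
tool_pos: [0.4014, -0.1891, 0.2111]
ee_rot: [3.134, -0.207, -0.0]
wrist_force: [-5.3, 0.7, 12.8]
gripper_width: -0.0001
grip_force: 6.4
```

```bash
python3 - <<'E'
from h import *
st()
s=r.snapshot('wrist');cv2.imwrite('pics/w2.png',s['image'][:,:,::-1])
E
```

```text
t 4.05 pos [ 0.4014 -0.1891  0.2111] yaw -0.1316 tilt [-0.0002 -0.001 ] w -0.0001 F [-5.3  0.7 12.8] g 6.4
```

View pics/w2.png

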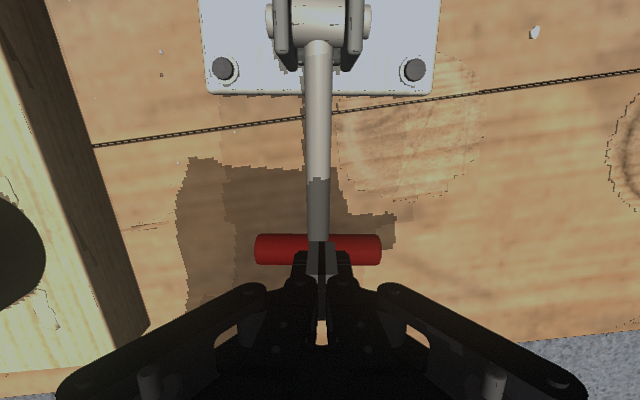

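The bar is under the fingertips and at its stop: TCP z is 0.211 against 0.212 expected, and the force has risen past 7 N. I'll press slightly more, then release back along the arc.

Call:
{"method": "arm_command", "body": {"moves": [[[0, 0, 0.003], [0, 0, 0], -1], [[0, 0, 0], [0, 0, 0], -1], [[0, 0, -0.013], [0, 0, 0], -1], [[0, 0, -0.02], [0, 0, 0], -1], [[0.001, 0, -0.02], [0, 0, 0], -1], [[0.007, 0, -0.02], [0, 0, 0], -1], [[0.012, 0, -0.025], [0, 0, 0], -1], [[0.005, 0, -0.04], [0, 0, 0], 1]]}}

```text
t: 5.1
tool_pos: [0.4267, -0.1919, 0.3461]
ee_rot: [-3.135, 0.205, -0.001]
wrist_force: [-0.5, -0.2, -0.5]
gripper_width: 0.0173
grip_force: 0.0
```

Call:
{"method": "arm_command", "body": {"moves": [[[0.03, 0, -0.03], [0, 0, 0], 1], [[0.03, 0, -0.03], [0, 0, 0], 1], [[0.03, 0, -0.01], [0, 0, 0], 1], [[0, 0, 0], [0, 0, 0], 1], [[0, 0, 0], [0, 0, 0], 1]]}}

```text
t: 5.72
tool_pos: [0.515, -0.2034, 0.4148]
ee_rot: [-3.135, 0.205, 0.001]
wrist_force: [0.6, 0.4, -0.1]
gripper_width: 0.0854
grip_force: 0.0
```

```bash
python3 - <<'E'
from h import *
np.set_printoptions(precision=4,suppress=True)
st()
s=r.snapshot('wrist');cv2.imwrite('pics/w3.png',s['image'][:,:,::-1])
S={n:r.snapshot(n) for n in('scene','side')}
for n,box in(('scene',(375,175,405,220)),('side',(335,155,365,190))):
    h=cv2.cvtColor(S[n]['image'],cv2.COLOR_RGB2HSV);x0,y0,x1,y1=box;w=h[y0:y1,x0:x1]
    m=((w[...,0]<8)|(w[...,0]>172))&(w[...,1]>150)&(w[...,2]>90);p=np.argwhere(m)[:,::-1]+[x0,y0];print(n,len(p),p.mean(0))
im=s['image'].astype(int);m=(im[...,2]>im[...,0]+40).astype(np.uint8)
cs,hi=cv2.findContours(m,cv2.RETR_CCOMP,cv2.CHAIN_APPROX_NONE)
for c,h_ in zip(cs,hi[0]):
    if cv2.contourArea(c)>500:
        g=onz(s,c.reshape(-1,2),.036)[:,:2]*1000;print(cv2.boundingRect(c),'hole' if h_[3]>=0 else 'outer',cv2.minAreaRect(g.astype(np.float32)))
E
```

```text
t 5.72 pos [ 0.515  -0.2034  0.4148] yaw -0.1307 tilt [-0.0005  0.0001] w 0.0854 F [ 0.6  0.4 -0.1] g 0.0
scene 42 [389.5476 185.4286]
side 44 [351.4318 164.7045]
(291, 79, 63, 50) outer ((601.8692016601562, -216.5932159423828), (70.10594177246094, 52.439537048339844), 82.55218505859375)
```

View pics/w3.png

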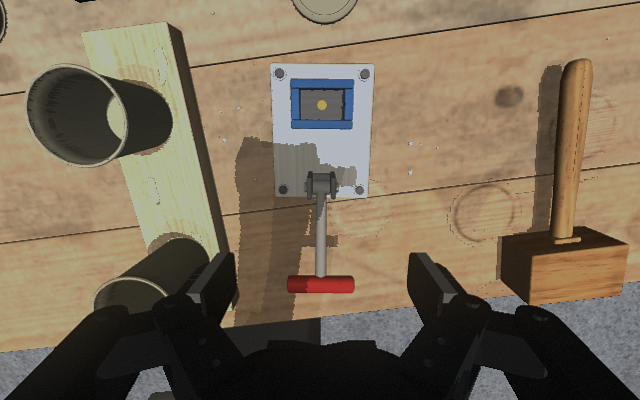

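The lever is back up: the red bar is at (320,285) and its scene and side centroids match the originals. The nest is at (322,104), and gives mouth centre (0.602, -0.2165), yaw -0.130, outer size 70x52 against 71x54 given. Next is the block.

Call:
{"method": "arm_command", "body": {"moves": [[[-0.009, -0.058, 0], [0, 0, 0], 1], [[-0.009, -0.058, 0], [0, 0, 0], 1], [[-0.009, -0.058, 0], [0, 0, 0], 1], [[-0.009, -0.058, 0], [0, 0, 0], 1], [[-0.009, -0.058, 0], [0, 0, 0], 1], [[-0.009, -0.058, 0], [0, 0, 0], 1], [[-0.009, -0.058, 0], [0, 0, 0], 1], [[-0.009, -0.058, 0], [0, 0, 0], 1]]}}

```text
t: 6.88
tool_pos: [0.5041, 0.2674, 0.4148]
ee_rot: [3.134, -0.205, 0.001]
wrist_force: [0.4, -0.5, 1.1]
gripper_width: 0.0854
grip_force: 0.0
```

Call:
{"method": "arm_command", "body": {"moves": [[[0, 0, 0.04], [0, 0, 0], 1], [[0, 0, 0.04], [0, 0, 0], 1], [[0, 0, 0], [0, 0, 0], 1], [[0, 0, 0], [0, 0, 0], 1]]}}

```text
t: 7.38
tool_pos: [0.5049, 0.2662, 0.3361]
ee_rot: [-3.134, 0.205, -0.002]
wrist_force: [-0.7, 0.3, 0.7]
gripper_width: 0.0856
grip_force: 0.0
```

```bash
python3 - <<'E'
from h import *
st()
s=r.snapshot('wrist');cv2.imwrite('pics/w4.png',s['image'][:,:,::-1]);print(proj(s,[[.58,.28,.028]]))
E
```

```text
t 7.38 pos [0.5049 0.2662 0.3361] yaw -0.1305 tilt [0.001  0.0006] w 0.0856 F [-0.7  0.3  0.7] g 0.0
[[294.35683849 118.54273169]]
```

View pics/w4.png

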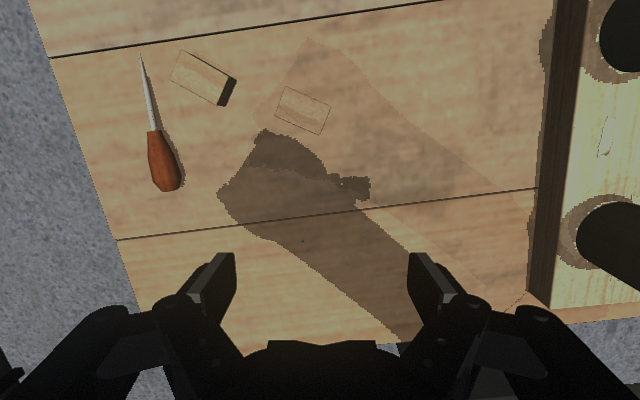

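The target block is at about (303,110), outlined by thin dark edges. Its twin is at (203,78) and the awl at (160,130). I'll get its rectangle from the edges.

```bash
python3 - <<'E'
from h import *
np.set_printoptions(precision=4,suppress=True)
s=r.snapshot('wrist');x0,y0,x1,y1=262,72,348,126+22
g=cv2.cvtColor(s['image'],cv2.COLOR_RGB2GRAY)[y0:y1,x0:x1]
bh=cv2.morphologyEx(g,cv2.MORPH_BLACKHAT,np.ones((7,7),np.uint8))
for th in(18,30,45):
    m=(bh>th).astype(np.uint8)
    n,l,stt,_=cv2.connectedComponentsWithStats(m)
    k=1+np.argmax(stt[1:,2]*stt[1:,3]);p=np.argwhere(l==k)[:,::-1]+[x0,y0]
    q=cv2.minAreaRect((onz(s,p,.028)[:,:2]*1000).astype(np.float32));print(th,stt[k],q,cv2.boxPoints(cv2.minAreaRect(p.astype(np.float32))).tolist())
cv2.imwrite('pics/w4c.png',np.hstack([cv2.resize(g,None,fx=4.5,fy=4.5,interpolation=cv2.INTER_CUBIC),cv2.resize(np.minimum(bh*3,255),None,fx=4.5,fy=4.5)]))
E
```

```text
18 [35 54 27 10 37] ((568.0603637695312, 267.7070617675781), (24.00620460510254, 7.3992600440979), 80.340087890625) [[296.6725158691406, 134.1868896484375], [297.0016174316406, 125.96005249023438], [323.0399475097656, 127.0015869140625], [322.7108459472656, 135.22842407226562]]
30 [42 57 15  7 15] ((566.685791015625, 266.8683166503906), (14.000505447387695, 0.715167760848999), 59.850440979003906) [[303.8448181152344, 129.36207580566406], [304.1551818847656, 128.63792419433594], [318.1551818847656, 134.63792419433594], [317.8448181152344, 135.36207580566406]]
45 [41 74  4  2  6] ((554.381591796875, 274.7900695800781), (2.8186545372009277, 0.9252519607543945), 82.55481719970703) [[303.0, 147.0], [303.0, 146.0], [306.0, 146.0], [306.0, 147.0]]
```

View pics/w4c.png

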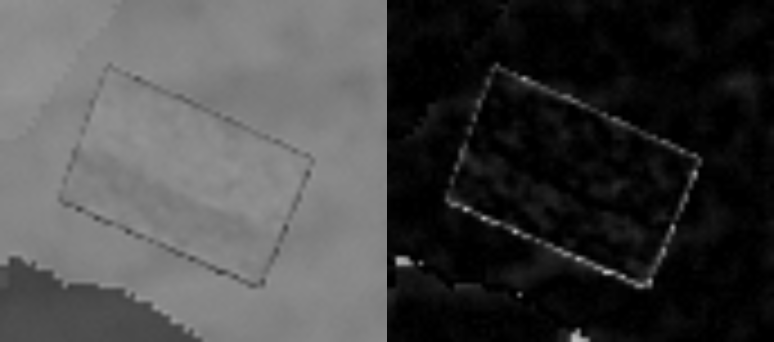

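The enlarged crop shows the outline clearly, with corners at crop (108,65), (313,158), (263,287) and (62,202).

```bash
python3 - <<'E'
from h import *
np.set_printoptions(precision=4,suppress=True)
s=r.snapshot('wrist')
p=(np.array([(108,65),(313,158),(263,287),(62,202)])+.5)/4.5-.5+[262,72]
print(s['eye'])
for z in(0.028,0):
    g=onz(s,p,z)[:,:2];d=np.roll(g,-1,0)-g;print(g.mean(0),np.linalg.norm(d,axis=1),np.arctan2(d[:,1],d[:,0]))
g=onz(s,p,.028)[:,:2];to([*g.mean(0),.25])
E
```

```text
[0.5771 0.256  0.3055]
[0.5858 0.2715] [0.0442 0.0272 0.0441 0.0279] [-2.106   2.6322  1.0496 -0.5057]
[0.5866 0.273 ] [0.0487 0.03   0.0486 0.0307] [-2.106   2.6322  1.0496 -0.5057]
t 7.53 pos [0.5051 0.2663 0.3366] yaw -0.1307 tilt [0.0027 0.0013] w 0.0855 F [ 0.7 -0.5 -1.1] g 0.0
toolshift [ 0.0791 -0.0155  0.0869]
```

Call:
{"method": "arm_command", "body": {"moves": [[[0, 0, 0], [0, 0, 0.132], 0.5], [[0, 0, 0], [0, 0, 0.132], 0.5], [[0, 0, 0], [0, 0, 0.131], 0.5], [[0.0336, -0.0225, 0.02], [0, 0, 0], 0.5], [[0.0336, -0.0225, 0.02], [0, 0, 0], 0.5], [[0, 0, 0.04], [0, 0, 0], 0.5], [[0, 0, 0], [0, 0, 0], 0.5], [[0, 0, 0], [0, 0, 0], 0.5]]}}

```text
t: 8.52
tool_pos: [0.5854, 0.2719, 0.2567]
ee_rot: [-3.033, 0.815, -0.002]
wrist_force: [0.1, 0.4, 0.6]
gripper_width: 0.0639
grip_force: 0.0
```

```bash
python3 - <<'E'
from h import *
to([.5858,.2715,.178])
E
```

```text
t 8.53 pos [0.5854 0.2719 0.2567] yaw -0.5248 tilt [0.0015 0.001 ] w 0.0639 F [0.1 0.4 0.6] g 0.0
toolshift [0.0005 0.0003 0.0787]
```

Call:
{"method": "arm_command", "body": {"moves": [[[0.0005, 0, 0.03], [0, 0, 0], 0.5], [[0, 0, 0.03], [0, 0, 0], 0.5], [[0, 0, 0.02], [0, 0, 0], 0.5], [[0, 0, 0], [0, 0, 0], 0.5], [[0, 0, 0], [0, 0, 0], -1], [[0, 0, 0], [0, 0, 0], -1], [[0, 0, 0], [0, 0, 0], -1], [[0, 0, 0], [0, 0, 0], -1]]}}

```text
t: 9.52
tool_pos: [0.5864, 0.2716, 0.1766]
ee_rot: [-3.032, 0.815, -0.003]
wrist_force: [0.2, -0.6, 7.6]
gripper_width: 0.044
grip_force: 62.5
```

Call:
{"method": "arm_command", "body": {"moves": [[[0, 0, 0], [0, 0, 0], -1], [[0, 0, -0.02], [0, 0, 0], -1], [[0, 0, -0.04], [0, 0, 0], -1], [[0, 0, -0.05], [0, 0, 0], -1], [[0, 0, -0.05], [0, 0, 0], -1], [[0, 0, -0.05], [0, 0, 0], -1], [[0, 0, 0], [0, 0, 0], -1]]}}

```text
t: 10.4
tool_pos: [0.5862, 0.2717, 0.3913]
ee_rot: [-3.028, 0.814, -0.011]
wrist_force: [0.3, 0.4, -1.2]
gripper_width: 0.0439
grip_force: 61.6
```

```bash
python3 - <<'E'
from h import *
to([.602,-.2165,.38])
s=r.snapshot('wrist');cv2.imwrite('pics/w5.png',s['image'][:,:,::-1])
E
```

```text
t 10.4 pos [0.5862 0.2717 0.3913] yaw -0.5253 tilt [0.0085 0.0042] w 0.0439 F [ 0.3  0.4 -1.2] g 61.6
toolshift [0.2584 0.4146 0.0094]
```

Call:
{"method": "arm_command", "body": {"moves": [[[0, 0, 0], [0, 0, -0.132], -1], [[0, 0, 0], [0, 0, -0.132], -1], [[0, 0, 0], [0, 0, -0.131], -1], [[0.0088, 0.0535, 0], [0, 0, 0], -1], [[0.0088, 0.0535, 0], [0, 0, 0], -1], [[0.0088, 0.0535, 0], [0, 0, 0], -1], [[0.0088, 0.0535, 0], [0, 0, 0], -1], [[0.0088, 0.0535, 0], [0, 0, 0], -1]]}}

```text
t: 11.45
tool_pos: [0.5939, -0.0016, 0.3839]
ee_rot: [3.135, -0.204, -0.003]
wrist_force: [0.9, 0.2, -0.1]
gripper_width: 0.0438
grip_force: 61.6
```

Call:
{"method": "arm_command", "body": {"moves": [[[0.0088, 0.0535, 0], [0, 0, 0], -1], [[0.0088, 0.0535, 0], [0, 0, 0], -1], [[0.0088, 0.0535, 0], [0, 0, 0], -1], [[0.0088, 0.0535, 0], [0, 0, 0], -1], [[0, 0, 0.04], [0, 0, 0], -1], [[0, 0, 0.03], [0, 0, 0], -1], [[0, 0, 0], [0, 0, 0], -1], [[0, 0, 0], [0, 0, 0], -1]]}}

```text
t: 12.45
tool_pos: [0.602, -0.2164, 0.3155]
ee_rot: [-3.135, 0.204, -0.001]
wrist_force: [-0.2, -0.4, 0.5]
gripper_width: 0.0439
grip_force: 61.6
```

```bash
python3 - <<'E'
from h import *
to([.602,-.2165,.2226])
s=r.snapshot('wrist');cv2.imwrite('pics/w6.png',s['image'][:,:,::-1])
E
```

```text
t 12.45 pos [ 0.602  -0.2164  0.3155] yaw -0.1298 tilt [0.0003 0.    ] w 0.0439 F [-0.2 -0.4  0.5] g 61.6
toolshift [0.     0.0001 0.0929]
```

View pics/w6.png

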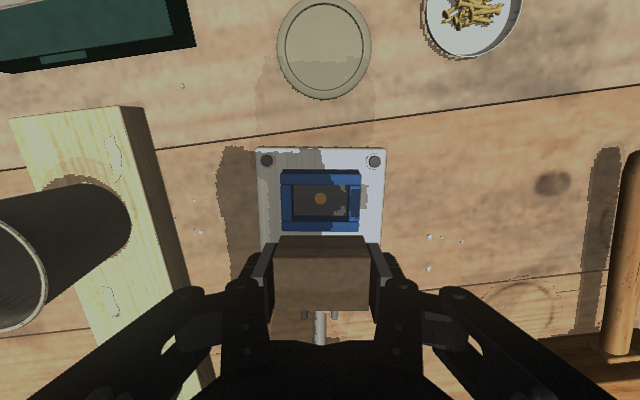

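The held block is level at about (320,275), with its front edge at row ~240. The nest is ahead at (320,200). I'll re-measure the nest and the block's offset in the hand from this view.

```bash
python3 - <<'E'
from h import *
np.set_printoptions(precision=4,suppress=True)
o,M=st();s=r.snapshot('wrist')
im=s['image'].astype(int);m=(im[...,2]>im[...,0]+25).astype(np.uint8);m[:160]=0;m[233:]=0;m[:,:270]=0;m[:,370:]=0
p=np.argwhere(m)[:,::-1];g=onz(s,p,.036)[:,:2]*1000
print('nest',cv2.boundingRect(p.astype(np.int32)),cv2.minAreaRect(g.astype(np.float32)))
T=o['tool_pos']
c=lambda x,y,h:T+M@[x,y,0]-[0,0,T[2]]+[0,0,T[2]-.1766+h]
for n,h in(('top',.028),('bot',0)):print(n,proj(s,[c(.014,y,h) for y in(.0225,-.0225)]),proj(s,[c(-.014,y,h) for y in(.0225,-.0225)]))
gr=cv2.cvtColor(s['image'],cv2.COLOR_RGB2GRAY).astype(int)
for x in(290,320,350):print(x,gr[228:252,x].tolist(),gr[300:322,x].tolist())
for y in(250,290):print(y,gr[y,262:284].tolist(),gr[y,358:384].tolist())
E
```

```text
t 12.5 pos [ 0.6022 -0.2164  0.3161] yaw -0.1299 tilt [ 0.0015 -0.0005] w 0.0439 F [ 0.6 -0.   1.5] g 61.6
nest (280, 174, 81, 58) ((602.5211791992188, -216.73495483398438), (70.18771362304688, 52.80941390991211), 82.56028747558594)
top [[369.3385 256.6198]
 [267.8375 256.6201]] [[366.5262 310.6637]
 [270.87   310.6952]]
bot [[360.961  232.8518]
 [276.9639 232.8401]] [[359.0134 279.1704]
 [279.0591 279.1815]]
290 [48, 46, 45, 49, 106, 109, 111, 64, 41, 43, 47, 45, 46, 45, 43, 44, 40, 42, 40, 41, 44, 48, 47, 49] [76, 77, 77, 76, 74, 75, 75, 76, 79, 83, 78, 74, 73, 72, 73, 75, 80, 77, 76, 74, 73, 74]
320 [45, 45, 44, 34, 104, 105, 107, 61, 40, 39, 45, 46, 46, 44, 45, 45, 44, 41, 43, 43, 45, 49, 47, 44] [75, 75, 75, 73, 72, 73, 75, 76, 77, 77, 69, 150, 150, 149, 149, 150, 151, 149, 149, 148, 149, 149]
350 [79, 79, 79, 65, 180, 183, 189, 90, 42, 44, 46, 46, 44, 49, 45, 47, 46, 46, 48, 46, 46, 49, 52, 50] [75, 77, 79, 79, 79, 78, 79, 79, 78, 77, 70, 130, 132, 127, 130, 130, 134, 139, 141, 144, 156, 154]
250 [83, 45, 50, 50, 51, 49, 51, 51, 50, 49, 39, 17, 25, 43, 50, 49, 48, 46, 47, 51, 48, 49] [50, 49, 50, 48, 49, 55, 53, 53, 52, 49, 33, 28, 34, 56, 54, 54, 53, 51, 53, 52, 54, 50, 66, 122, 159, 159]
290 [19, 19, 28, 29, 28, 22, 15, 19, 18, 14, 12, 22, 53, 82, 81, 80, 79, 78, 78, 78, 78, 76] [80, 81, 80, 78, 77, 77, 78, 79, 79, 82, 76, 37, 21, 23, 23, 21, 23, 25, 28, 30, 31, 29, 27, 21, 22, 24]
```

```bash
python3 - <<'E'
from h import *
s=r.snapshot('wrist')
im=s['image'].astype(int)
for x in(285,300,320,340,355):print(x,im[240:272,x].sum(1).tolist())
for y in(262,275,300):print(y,im[y,264:282].sum(1).tolist(),im[y,360:378].sum(1).tolist())
E
```

```text
285 [132, 130, 132, 122, 129, 124, 123, 119, 121, 141, 143, 140, 140, 145, 140, 140, 132, 143, 196, 209, 224, 219, 220, 222, 224, 227, 225, 234, 233, 233, 234, 236]
300 [132, 125, 132, 136, 132, 125, 120, 120, 123, 141, 143, 147, 145, 147, 139, 130, 133, 140, 193, 218, 227, 226, 232, 231, 232, 228, 225, 228, 226, 233, 227, 232]
320 [127, 127, 130, 123, 129, 117, 124, 120, 130, 142, 132, 134, 130, 141, 143, 143, 141, 150, 206, 230, 240, 230, 228, 224, 225, 228, 226, 233, 231, 231, 238, 238]
340 [131, 125, 136, 137, 134, 130, 129, 134, 128, 145, 145, 139, 146, 152, 146, 141, 143, 155, 212, 223, 229, 232, 232, 231, 233, 234, 237, 229, 231, 231, 235, 237]
355 [141, 138, 137, 138, 140, 130, 131, 134, 130, 148, 145, 150, 157, 158, 147, 143, 145, 155, 211, 227, 242, 236, 235, 234, 237, 232, 238, 229, 232, 229, 228, 228]
262 [140, 146, 150, 139, 68, 56, 61, 56, 84, 199, 240, 232, 229, 230, 229, 229, 224, 222] [236, 237, 233, 238, 231, 233, 233, 237, 243, 234, 168, 71, 78, 83, 79, 126, 157, 152]
275 [55, 53, 59, 55, 52, 49, 54, 51, 49, 129, 259, 248, 254, 250, 250, 251, 244, 251] [234, 234, 237, 237, 241, 244, 240, 246, 244, 223, 77, 69, 76, 76, 70, 64, 76, 71]
300 [69, 81, 74, 74, 51, 47, 49, 39, 42, 49, 74, 184, 223, 219, 227, 227, 218, 218] [226, 225, 218, 219, 218, 216, 214, 213, 149, 53, 63, 62, 56, 56, 61, 66, 89, 90]
```

The block is square to the hand. The camera reads both the block and the fingertips about 1.2 mm too far to tool +y, so I'll correct the nest target by that much and go down.

Call:
{"method": "arm_command", "body": {"moves": [[[0.0004, -0.0011, 0.03], [0, 0, 0], -1], [[0, 0, 0.03], [0, 0, 0], -1], [[0, 0, 0.02], [0, 0, 0], -1], [[0, 0, 0.012], [0, 0, 0], -1], [[0, 0, 0], [0, 0, 0], -1], [[0, 0, 0], [0, 0, 0], -1], [[0, 0, 0], [0, 0, 0], -1], [[0, 0, 0], [0, 0, 0], -1]]}}

```text
t: 13.6
tool_pos: [0.6025, -0.2156, 0.2234]
ee_rot: [3.135, -0.204, 0.002]
wrist_force: [-0.3, 0.8, -1.1]
gripper_width: 0.0436
grip_force: 61.6
```

```bash
python3 - <<'E'
from h import *
np.set_printoptions(precision=4,suppress=True)
to([.6025,-.2154,.2235]);o,M=st()
s=r.snapshot('wrist');im=s['image'].astype(int);T=o['tool_pos']
m=(im[...,2]>im[...,0]+25).astype(np.uint8)
p=np.argwhere(m[:300,200:440])[:,::-1]+[200,0];print('blue',cv2.boundingRect(p.astype(np.int32)))
c=np.array([T[0],T[1],0]);w=lambda x,y,z:c+M@[x,y,0]+[0,0,z]
print('pred nest outer far, near',proj(s,[w(.027,.0355,.036),w(.027,-.0355,.036),w(-.027,.0355,.036)]))
for y in range(190,260,8):
    x=np.where(m[y,200:440])[0]
    if len(x):print(y,x.min()+200,x.max()+200)
S={n:r.snapshot(n) for n in('scene','side')}
for n,box in(('scene',(375,175,405,220)),('side',(335,155,365,190))):
    h=cv2.cvtColor(S[n]['image'],cv2.COLOR_RGB2HSV);x0,y0,x1,y1=box;q=h[y0:y1,x0:x1]
    k=((q[...,0]<8)|(q[...,0]>172))&(q[...,1]>150)&(q[...,2]>90);p=np.argwhere(k)[:,::-1]+[x0,y0];print(n,len(p),p.mean(0) if len(p) else '')
E
```

```text
t 13.6 pos [ 0.6025 -0.2156  0.2234] yaw -0.1303 tilt [ 0.001  -0.0004] w 0.0436 F [-0.3  0.8 -1.1] g 61.6
toolshift [ 0.     -0.0002 -0.0001]
t 13.6 pos [ 0.6025 -0.2156  0.2234] yaw -0.1303 tilt [ 0.001  -0.0004] w 0.0436 F [-0.3  0.8 -1.1] g 61.6
blue (259, 204, 125, 46)
pred nest outer far, near [[382.5613 203.6758]
 [255.4738 203.643 ]
 [377.2584 288.4541]]
206 259 383
214 260 382
222 260 381
230 261 380
238 261 380
246 261 263
scene 38 [389.4474 185.5   ]
side 38 [351.3421 164.8421]
```

The nest and block centres agree within about 0.5 mm: columns 321.5 for both, and the nest's far edge at row 204 against 203.7 predicted. Clearance is about 10.8 mm, the wrist force is near zero and the lever is up. Handing in.

```bash
python3 -c "
from station import r
print(r.sign_off())"
```

```text
the job is handed in; nothing more can be done
None
```

The job is handed in at about 14 s of the 64 s: the lever was pressed to its stop and sprang back up, and the block is held about 1 cm above the nest rim, centred and square to within about 0.5 mm by the wrist camera; I took no final check that the bystanders hadn't moved.

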